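# Set the wind-up tea timer

## Task

Lift the square wind-up timer off the free-spinning turntable and set it down gently, fully home in the square wooden stand, and let go of it. Then take it by its knob and turn the knob clockwise, in as many grips as it takes, until the pointer stands at the long raised rib at the corner. Leave the jar and the ramekin standing on the turntable and do not shift anything else on the counter.

Things in the scene. Friction and masses are not known exactly. Their poses are not given: they have to be found in the camera images.
- timer: Loose wind-up timer, 0.3 kg: white block 64 x 64 mm in plan, 50 mm high, with a round skirt and black bar knob on top (82 mm high overall). Origin: centre of its underside, z up, x and y square to its sides. Grip it across two facing sides. On its top face a long steel rib (14 x 5 x 3 mm) points to the corner at -x, +y; short fine ticks mark other angles.
- timer_knob (a joint): Angle of the knob, rad; grows clockwise seen from above. 0: pointer along the timer's +x; 3.93: at the long rib; end stops 0 and 5.2; starts at 1.2 to 2.3. Turning takes about 0.09 N m; it stays where left. The timer's own friction can be less, so it may twist under the knob until its corners bear on the stand's walls (up to about 0.15 rad); on the turntable it would just spin along.
- knob_grip (a point): Point on the knob's axis, 76 mm above the timer's underside, 6 mm below the top of the knob's bar. The bar is 40 mm long (this frame's x), 14 mm wide (y), 26 mm high, on a round skirt 49 mm across whose top is 20 mm below this point. Pinch the bar across its width; +x is the pointer end.
- knob_pointer (a point): Foot of the tip of the narrow nose (6 mm wide) at the pointer end of the knob, 28.5 mm from the axis, just above the skirt. A steel line on top of the bar runs from the axis to this end only.
- timer_mark (a point): Middle of the top of the long raised rib on the timer, 35 mm from the knob's axis.
- stand: Fixed square nest of light wood, 86 x 86 mm outside, rim 16 mm high, walls 7 mm, so 72 mm square inside. Origin: centre of its underside on the counter, x and y square to its walls. The timer may stand in it any of the four ways round.
- stand_floor (a point): Centre of the stand's inner floor, 7 mm above the counter, 9 mm below the rim; the timer's underside rests here.
- turntable: Wooden lazy Susan: round top 280 mm in diameter, upper face 28 mm above the counter, spinning freely about its centre. Origin: centre of its foot on the counter.
- ramekin: Bystander: loose pink ceramic ramekin, 72 mm across, 45 mm high, on the turntable. Origin: centre of underside.
- jar: Bystander: loose amber glass jar with a steel cap, 48 mm across, 75 mm high, on the turntable. Origin: centre of underside.
- strainer: Bystander: loose steel tea strainer, bowl 68 mm across and 28 mm high at the origin, handle reaching 154 mm along its +x.
- clip: Bystander: loose grey plastic bag clip, 75 x 18 x 16 mm, lying on the counter.
- mug: Bystander: loose white mug, 76 mm across, 85 mm high.
- canister: Bystander: loose steel canister, 84 mm across, 130 mm high.
Things that resemble listed ones, but are neither listed nor needed, are in the scene too. What is meant by the stand is not purple or white, and is the smaller of those in its own colour.

How it is judged (in metres and radians):
On the way, in this order (a step that is already met when the one before it is completed fails the run):
1. the timer stands fully home in the wooden stand, let go (horizontal distance between timer and stand below 0.009 m and z of timer in the frame of stand_floor below 0.003 m and angle between timer's own z axis and vertical below 0.06 rad and linear speed of timer below 0.02 m/s and contact force between the fingers and timer below 0.2 N), for 0.2 s.
2. the pointer stands at the long rib (value of joint timer_knob between 3.827 and 4.027 rad), for 0.2 s.
At the end, for the whole second after the job is handed in: The timer stands upright in the wooden stand (centres within 9 mm, underside within 3 mm of the stand's floor, tilt under 0.06 rad), at rest and released, with the knob's pointer within 0.1 rad of the long rib (joint timer_knob 3.93 +/- 0.1) (all of step 1 and all of step 2); the robot touches nothing.
It fails at once if the timer is dropped into or slammed onto the stand (faster than 0.5 m/s within 40 mm of it) (linear speed of timer above 0.5 m/s and horizontal distance between timer and stand below 0.04 m and height (world z) of timer below 0.047 m).
It fails at once if the jar or the ramekin is tipped over or comes off the turntable (angle between any of jar, ramekin's own z axis and vertical above 0.5 rad or height (world z) of any of jar, ramekin below 0.02 m or horizontal distance between any of jar, ramekin and turntable above 0.14 m).
It fails at once if strainer, clip, mug or canister shifted by more than 30 mm (distance of any of strainer, clip, mug, canister from where it was at the start of the episode above 0.03 m).
It also fails if it takes over 67 s, if anything falls off the work surface, if the arm or the gripper's body presses on something with over 40 N, if the wrist force passes 120 N, or if a joint passes its speed limit or range.

## Robot

A 6-joint arm with a two-finger parallel gripper is mounted at the origin on the work surface. World frame = base frame: x ahead of the robot, y to its left, z up, the work surface at z = 0. Lengths are in m, angles in degrees, forces in N, time in s.
With the tool pointing down it reaches from about 0.25 to 0.725 m from the base axis. Payload 9.7 kg.
Tool frame: the origin (TCP) lies on the centre line of the jaws, within the pads' length; the fingertips stand 19 mm ahead of it and the grasp point (between the pads) is the TCP; z points along the fingers, y is the direction in which the jaws open and shut (so a half turn about z gives the same grasp; the last joint's range is limited). The gripper opens to 85 mm and grips with 20 to 120 N. Pads are 22 mm wide; open, the fingers measure 114 mm over their backs; the gripper's body (76 mm by 85 mm) begins 54 mm behind the grasp point. The pads swing forward as they close: fully open they stand 13 mm farther back than shut.
Start: joints at [-64.687, 4.979, 10.078, 95.1, 0, 90], TCP at [0.235, -0.497, 0.25] pointing down, gripper open.
Joint ranges: [-179.16, 179.16], [-48.56, 103.87], [-65.8, 70.77], [-126.05, 130.52], [-82.76, 87.17], [-180, 180]. Speed limits (degrees/s): [127.2, 127.2, 147.25, 180, 180, 180].

## Interface

Orientations are given as [roll, pitch, yaw] about the fixed x, y, z axes, in that order (R = Rz(yaw) Ry(pitch) Rx(roll)).
In Python, from workcell import bot gives the robot as it stands.
- The arm moves only by the tool servo_tool, never from a script. Its argument "motion" is a list that holds one entry, the list of rows, each a list of 6 numbers: the shift along the tool's x, y, z in mm, then the turn, a rotation vector about the tool's x, y, z in rad. A call has 1 to 5 rows; each row shifts and turns the commanded pose from where the row before left it, along the tool's axes as they then stand; what a row does not reach is not made up. A row lasts 1/10 s, in which the tool goes at most 50 mm and 8.59 degrees, less where a joint would pass 70% of its speed; a pose out of reach is approached as far as the arm can. A call is refused whole if a number of a shift passes 50 or a number of a turn 0.15, either way. A call with a gripper value outside its range is refused whole. "gripper" is the finger opening in mm, from 0 to 85.4, set as the call begins (left out, the last holds). The fingers move at their own pace and stop on an object; "newtons" is the grip in N (left out, the last holds). Time passes only in rows, so rows that do not move let the fingers close. It gives the time, the measured TCP pose, the force and the opening at its end, in the units of the state.
- bot.get_obs(): the state, without advancing time (a new reading comes with each control period).
- bot.camera(name): name is "scene" or "top" or "wrist"; returns a dict with "color" (400x640x3 uint8, red, green, blue), "fx", "fy", "cx", "cy" (pixels), "k1" (the pictures are not rectified: a ray, as slopes to the right and down, at radius r is drawn at 1 + k1 r^2 times it, then the intrinsics apply), "R" (3x3) and "t" (3): a world point X has camera coordinates R X + t. Camera axes: x right, y down, z forward; pixel columns grow to the right and rows downward; lengths in m; the calibration is good to about 2 mm. A picture is of the moment at which its call begins. There is no depth.
- bot.job_done(): hands the job in, once; it reports no verdict.
Trained networks look in a picture, given as the dict that the camera call returned (one of the last four; its "shot" number tells which), for a name from the list of things; names that differ only in an ending like _2 or _b are one class to them, and where a whole thing is asked for, a point or a joint stands for the part that bears it (a point fixed in the world has none). Each returns a list of dicts, best first, with "confidence" (0 to 1); they miss things now and then, are a little off and sometimes report something else, mostly with a low value. They report only what shows in the picture. A call takes as long as a camera call. They do not tell look-alikes from the thing itself.
- bot.look_for(picture, label): "rect" ([left, top, width, height] in pixels, round what is visible of it).
The state is a dict: "time": time; "q": joint angles; "qd": joint speeds; "joint_efforts": joint torques, N m; "ee_pos": TCP position; "tcp_rot": TCP orientation; "wrist_force": force on the tool from outside, world axes, zero at the start; "torque": the same for the moment, N m; "opening": finger opening in m.
Only numpy, scipy, OpenCV 4.12 (cv2) and the standard library are available. Lean on these libraries where they do the work, as an engineer would, in place of code of your own. Each camera call takes 0.05 s, during which the arm holds its last target.

## Working session

There is one attempt and no reset: what is moved stays moved. The work goes in short steps, Python scripts to look and compute and a tool call to move; the robot and the scene stay as the last step left them, time stands still between calls to the robot, and variables do not carry over. Pictures are saved under pics/ and viewed, and the job is handed in when it is done.

Besides the shell and the picture viewer there is one more tool, called after "Call:" in YAML: its name, and indented under it one key for each argument. servo_tool: Moves the arm, as the interface text tells. Its arguments: {"type":"object","properties":{"motion":{"type":"array","items":{"type":"array","items":{"type":"array","items":{"type":"number"}}}},"gripper":{"type":"number"},"newtons":{"type":"number"}},"required":["motion"]}

```bash
mkdir -p pics; ls
cat > h.py <<'E'
import numpy as np,cv2
from workcell import bot
def save(p,name,crop=None,scale=1):
    im=p["color"][:,:,::-1]
    if crop: l,t,w,h=crop; im=im[t:t+h,l:l+w]
    if scale!=1: im=cv2.resize(im,None,fx=scale,fy=scale,interpolation=cv2.INTER_CUBIC)
    cv2.imwrite("pics/"+name,im)
def ray(p,u,v):
    x=(u-p["cx"])/p["fx"];y=(v-p["cy"])/p["fy"];a,b=x,y
    for _ in range(20):
        r2=a*a+b*b;a=x/(1+p["k1"]*r2);b=y/(1+p["k1"]*r2)
    R=np.array(p["R"]);t=np.array(p["t"])
    return -R.T@t, R.T@np.array([a,b,1.])
def atz(p,u,v,z):
    o,d=ray(p,u,v); return o+d*(z-o[2])/d[2]
def proj(p,X):
    c=np.array(p["R"])@np.array(X)+np.array(p["t"]);a,b=c[0]/c[2],c[1]/c[2];k=1+p["k1"]*(a*a+b*b)
    return p["fx"]*a*k+p["cx"],p["fy"]*b*k+p["cy"]
E
python3 - <<'E'
from h import *
print(bot.get_obs())
for n in("top","scene"):
    p=bot.camera(n);save(p,n+"0.png")
    print(n,p["fx"],p["k1"],[round(float(v),3) for v in -np.array(p["R"]).T@np.array(p["t"])])
    for l in("timer","stand","turntable","timer_knob","jar","ramekin","knob_pointer","timer_mark"):
        for d in bot.look_for(p,l)[:4]: print(l,[round(x) for x in d["rect"]],round(d["confidence"],2))
E
```

```text
pics
{'time': 0.0, 'q': array([-6.46867272e+01,  5.01065639e+00,  1.00322785e+01,  9.51001720e+01,
       -7.34075831e-04,  9.00011347e+01]), 'qd': array([-0.03037744,  0.04533133, -0.00101967,  0.09674672, -0.07705462,
       -0.03503843]), 'joint_efforts': array([-2.15194709e-04, -5.20387387e+01,  4.64808619e+01,  1.61041523e-02,
        1.35748999e-05,  7.08874426e-08]), 'ee_pos': array([ 0.23506413, -0.49699196,  0.24956783]), 'tcp_rot': array([-1.79921450e+02,  7.35630702e-04,  2.53121392e+01]), 'wrist_force': array([-0.1670615 , -0.42975507,  0.3977067 ]), 'torque': array([-0.07103678, -0.01751413, -0.00452554]), 'opening': 0.08543654402573016}
top 433.1600083713443 -0.03502468888383598 [0.28, -0.03, 1.647]
timer [361, 197, 19, 20] 0.9
stand [244, 193, 21, 25] 0.84
stand [185, 176, 37, 27] 0.83
stand [246, 233, 21, 20] 0.76
stand [233, 143, 35, 38] 0.59
turntable [315, 173, 76, 72] 0.62
turntable [428, 193, 25, 23] 0.47
jar [338, 221, 18, 13] 0.49
ramekin [329, 182, 19, 19] 0.54
timer_mark [360, 197, 21, 22] 0.8
scene 482.7970207008137 -0.052647365733690915 [0.995, -0.696, 1.117]
timer [250, 233, 33, 40] 0.7
stand [383, 160, 57, 44] 0.86
stand [383, 115, 49, 36] 0.68
stand [301, 135, 32, 25] 0.65
stand [341, 152, 36, 26] 0.63
turntable [230, 200, 103, 83] 0.7
timer_knob [257, 235, 20, 16] 0.78
timer_knob [263, 180, 24, 7] 0.63
jar [251, 198, 24, 28] 0.67
jar [341, 153, 35, 28] 0.23
ramekin [300, 215, 27, 26] 0.79
knob_pointer [258, 235, 17, 16] 0.54
timer_mark [249, 232, 35, 39] 0.64
timer_mark [340, 152, 36, 29] 0.47
```

Run:
```python
from h import *
p=bot.camera("top");save(p,"top1.png",(170,120,300,160),2.6)
q=bot.camera("scene");save(q,"scene1.png",(210,90,260,200),3)
for l,u,v,z in(("timer",370.5,207,.078),("st1",254.5,205.5,.01),("st2",203.5,189.5,.01),("st3",256.5,243,.01),("st4",250,162,.01),("tt",353,209,.028)): print(l,atz(p,u,v,z).round(3))
```

```text
timer [ 0.514 -0.213  0.078]
st1 [0.525 0.222 0.01 ]
st2 [0.585 0.422 0.01 ]
st3 [0.382 0.209 0.01 ]
st4 [0.696 0.246 0.01 ]
tt [ 0.513 -0.153  0.028]
```

View pics/top1.png

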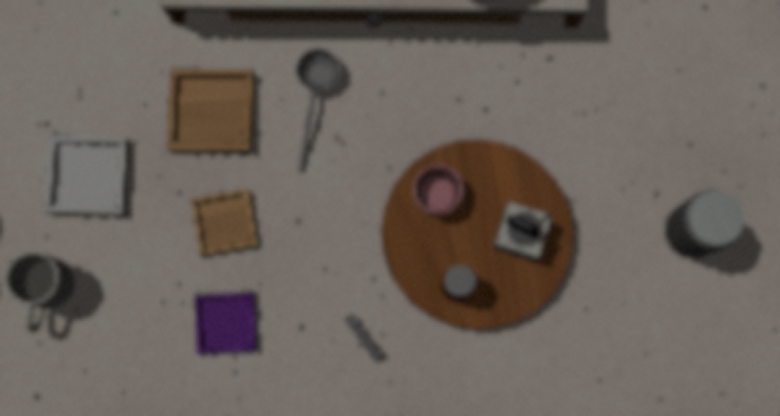

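View pics/scene1.png

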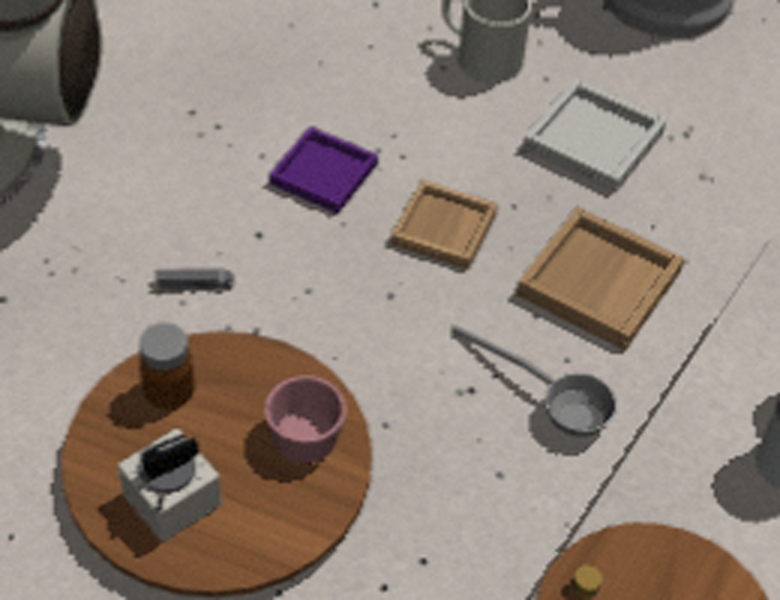

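The smaller of the two wooden trays, at top full-image (256,206), is the stand. The larger wooden one is at (252,163), with white at (204,189) and purple at (257,244). The timer is at (371,207). Next I check the wrist camera geometry.

```bash
cat >> h.py <<'E'
from scipy.spatial.transform import Rotation as Ro
def pose():
    o=bot.get_obs();return np.array(o["ee_pos"]),Ro.from_euler("xyz",o["tcp_rot"],degrees=True).as_matrix(),o
def go(x,y,z,yaw=None):
    """print the tool-frame shift (mm) from measured pose and turn (rad about tool z)"""
    P,R,o=pose(); d=R.T@(np.array([x,y,z])-P)*1000
    s="shift %s"%d.round(1)
    cy=o["tcp_rot"][2]
    if yaw is not None:
        e=(cy-yaw+180)%360-180; s+=" turn z %.3f rad"%np.radians(e)
    print(s,"yaw",round(cy,2),"t",round(o["time"],2),"q6",round(o["q"][5],1)); return d
E
python3 - <<'E'
from h import *
p=bot.camera("wrist");save(p,"w0.png")
P,R,o=pose();C=-np.array(p["R"]).T@np.array(p["t"])
print("cam in tool",R.T@(C-P),"\n",(R.T@np.array(p["R"]).T).round(2),p["fx"])
go(.50,-.24,.30,25.3)
E
```

```text
cam in tool [ 0.08092655  0.00013842 -0.124272  ] 
 [[-0.   -0.95 -0.32]
 [ 1.    0.   -0.  ]
 [ 0.   -0.32  0.95]] 326.1360581314076
shift [ 349.4 -119.3  -49.7] turn z 0.000 rad yaw 25.31 t 1.05 q6 90.0
```

View pics/w0.png

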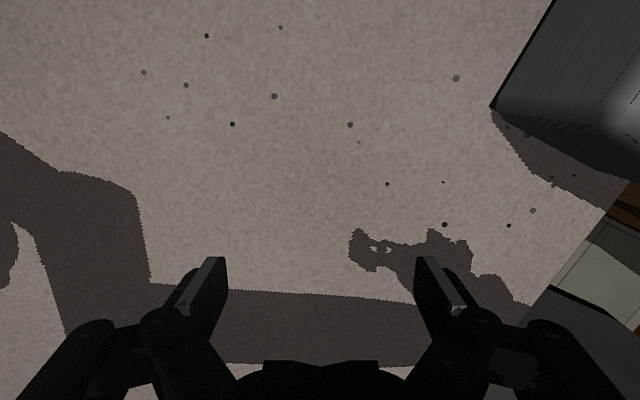

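Call:
servo_tool:
  motion:
    - [[40,-20,-15,0,0,0],[45,-20,-15,0,0,0],[45,-20,-10,0,0,0],[45,-20,-5,0,0,0],[45,-20,0,0,0,0]]

```text
time: 1.55
ee_pos: [0.3913, -0.3125, 0.2959]
tcp_rot: [179.9, -0.0, 25.3]
wrist_force: [0.5, -0.4, 0.2]
opening: 0.0855
```

Call:
servo_tool:
  motion:
    - [[45,-15,0,0,0,0],[45,0,0,0,0,0],[20,0,0,0,0,0],[0,0,0,0,0,0]]

```text
time: 1.95
ee_pos: [0.4852, -0.2519, 0.2939]
tcp_rot: [-179.9, 0.0, 25.5]
wrist_force: [0.0, -0.2, 0.0]
opening: 0.0853
```

Run:
```python
from h import *
p=bot.camera("wrist");save(p,"w1.png")
go(.514,-.213,.30)
for l in("timer","timer_knob","timer_mark","knob_pointer"):
    for d in bot.look_for(p,l)[:2]: print(l,[round(x) for x in d["rect"]],round(d["confidence"],2))
```

```text
shift [ 44.3 -22.9  -5.7] yaw 25.44 t 2.0 q6 127.0
timer [260, 83, 82, 86] 0.57
timer_knob [278, 102, 46, 52] 0.73
timer_knob [133, 0, 242, 214] 0.26
timer_mark [259, 85, 83, 84] 0.64
knob_pointer [276, 105, 49, 48] 0.66
```

View pics/w1.png

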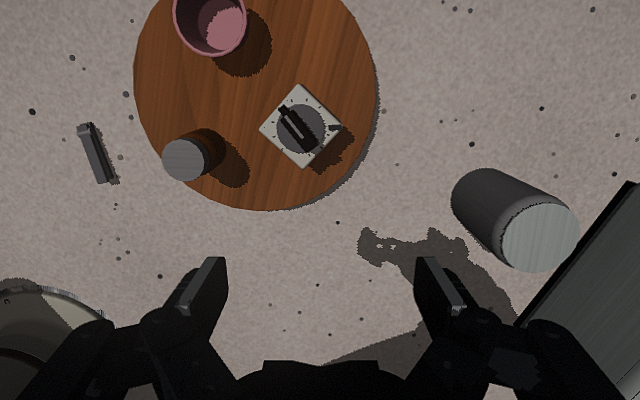

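The wrist view shows the timer at (300,126), the jar at (184,160), the ramekin at (210,20) and the canister at (530,230). The long rib looks to be at about (335,128).

```bash
cat >> h.py <<'E'
def quad(p,rect,z,name,lo=120):
    l,t,w,h=rect; im=p["color"][t:t+h,l:l+w].astype(int)
    m=((im.min(2)>lo)&(im.max(2)-im.min(2)<40)).astype(np.uint8)
    cs,_=cv2.findContours(m,cv2.RETR_EXTERNAL,cv2.CHAIN_APPROX_NONE)
    c=np.vstack([k for k in cs if cv2.contourArea(k)>40]);hull=cv2.convexHull(c)[:,0]+[l,t]
    W=np.array([atz(p,u,v,z)[:2] for u,v in hull])
    (cx,cy),(a,b),ang=cv2.minAreaRect((W*1000).astype(np.float32))
    print("quad",round(cx,1),round(cy,1),"size",round(a,1),round(b,1),"ang",round(ang,1)); return cx/1000,cy/1000,ang
E
python3 - <<'E'
from h import *
p=bot.camera("wrist");save(p,"w2.png",(220,60,160,130),5)
print(p["color"][100,298],p["color"][150,305])
for lo in(90,110,130):quad(p,(245,75,105,105),.078,"",lo)
E
```

```text
[117 114 110] [85 79 73]
quad 512.7 -215.2 size 61.9 62.3 ang 72.6
quad 512.7 -214.9 size 61.3 61.9 ang 72.5
quad 513.0 -214.8 size 60.7 60.3 ang 72.6
```

View pics/w2.png

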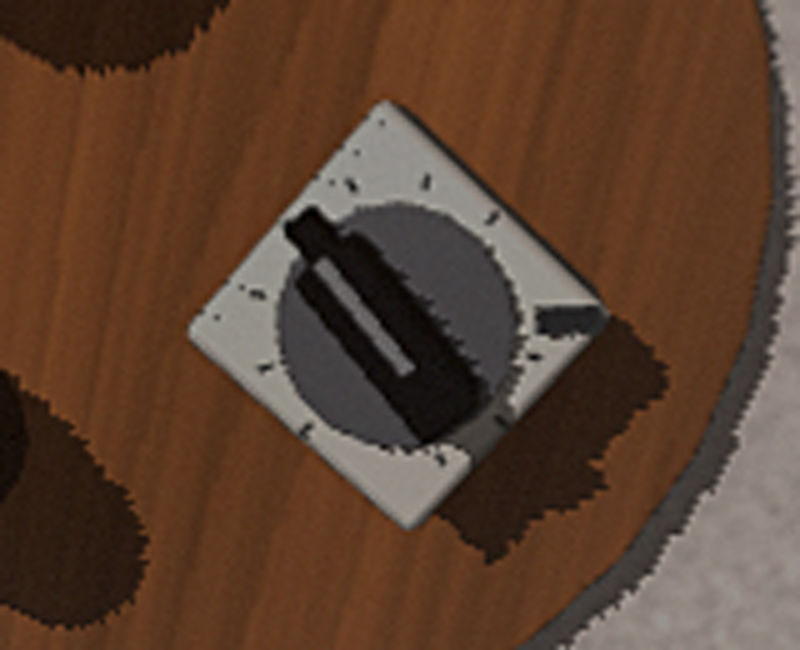

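Run:
```python
from h import *
p=bot.camera("wrist");
print("jar",atz(p,184,160,.103).round(3),"ram",atz(p,209,12,.073).round(3), "canister",atz(p,540,237,.13).round(3))
T=np.array([.5127,-.215])
for y in(72.6,162.6):
    a=np.radians(y);ty=np.array([np.sin(a),-np.cos(a)]);print(y,(T+.05*ty).round(3),(T-.05*ty).round(3))
go(.5127,-.215,.15,72.6)
b=bot.camera("top")
for r in bot.look_for(b,"stand"): print(r)
save(b,"st.png",(225,175,60,60),10)
```

```text
jar [ 0.436 -0.127  0.103] ram [ 0.572 -0.095  0.073] canister [ 0.521 -0.475  0.13 ]
72.6 [ 0.56 -0.23] [ 0.465 -0.2  ]
162.6 [ 0.528 -0.167] [ 0.498 -0.263]
shift [ 44.  -22.5 145.2] turn z -0.827 rad yaw 25.23 t 2.3 q6 127.0
{'rect': [242.1, 188.6, 23.7, 31.1], 'confidence': 0.94}
{'rect': [246.3, 232.2, 19.9, 21.3], 'confidence': 0.84}
{'rect': [185.9, 174.5, 34.2, 26.6], 'confidence': 0.78}
{'rect': [234.5, 145.3, 32.9, 33.2], 'confidence': 0.65}
```

View pics/st.png

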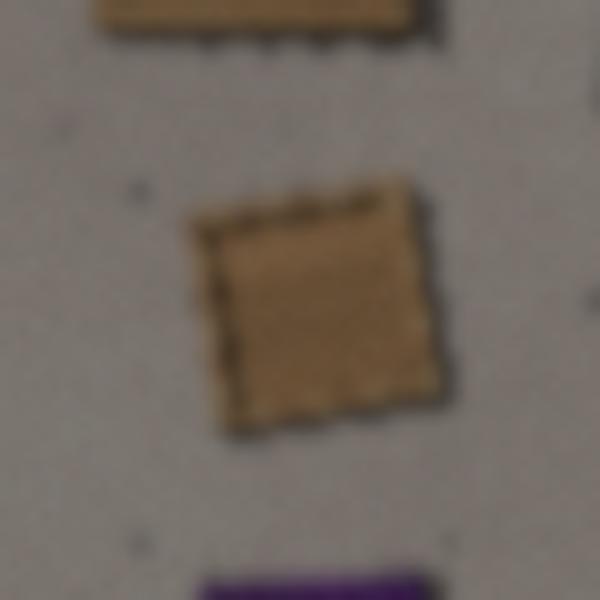

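Call:
servo_tool:
  motion:
    - [[22,-11,0,0,0,0],[22,-11,0,0,0,0],[0,0,20,0,0,-0.138],[0,0,30,0,0,-0.138],[0,0,30,0,0,-0.138]]

```text
time: 2.9
ee_pos: [0.5136, -0.2148, 0.2142]
tcp_rot: [179.9, -0.0, 49.4]
wrist_force: [-0.3, -0.5, 0.4]
opening: 0.0852
```

Call:
servo_tool:
  motion:
    - [[0,0,25,0,0,-0.138],[0,0,20,0,0,-0.138],[0,0,10,0,0,-0.138],[0,0,0,0,0,0],[0,0,0,0,0,0]]

```text
time: 3.4
ee_pos: [0.5135, -0.2149, 0.1604]
tcp_rot: [180.0, 0.0, 72.5]
wrist_force: [0.9, -0.2, 0.6]
opening: 0.0857
```

Run:
```python
from h import *
p=bot.camera("wrist");save(p,"w3.png")
go(.5127,-.215,.064,72.6)
P,R,o=pose();print(o["q"].round(1),P)
```

```text
shift [-0.3 -1.1 96.8] turn z -0.001 rad yaw 72.52 t 3.45 q6 84.8
[-22.7   5.    0.2  85.1  -0.   84.8] [ 0.51375541 -0.21496918  0.16075541]
```

View pics/w3.png

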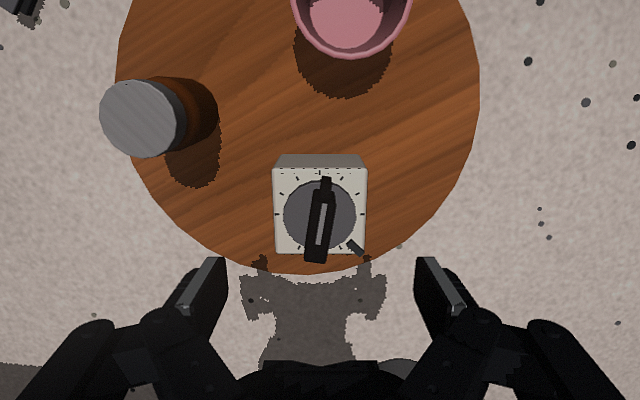

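Timer is centred between the jaws, spanning u 273–366, and aligned with them. Descending and gripping.

Call:
servo_tool:
  motion:
    - [[0,-1,25,0,0,0],[0,0,25,0,0,0],[0,0,22,0,0,0],[0,0,14,0,0,0],[0,0,10,0,0,0]]

```text
time: 3.95
ee_pos: [0.5128, -0.2145, 0.0636]
tcp_rot: [180.0, 0.0, 72.7]
wrist_force: [0.3, -0.2, 0.8]
opening: 0.0855
```

Call:
servo_tool:
  motion:
    - [[0,0,0,0,0,0],[0,0,0,0,0,0],[0,0,0,0,0,0],[0,0,0,0,0,0],[0,0,0,0,0,0]]
  gripper: 50
  newtons: 35

```text
time: 4.45
ee_pos: [0.513, -0.2146, 0.0646]
tcp_rot: [179.9, 0.0, 72.7]
wrist_force: [0.0, 0.3, 2.4]
opening: 0.0634
```

Run:
```python
from h import *
p=bot.camera("wrist");save(p,"w4.png")
P,R,o=pose();print(o["time"],P,o["tcp_rot"],o["opening"],o["wrist_force"])
```

```text
4.5 [ 0.5130431  -0.21457409  0.0646447 ] [1.79925382e+02 6.76456237e-03 7.27484957e+01] 0.06360402054468642 [0.49097962 0.06864964 3.97275872]
```

View pics/w4.png

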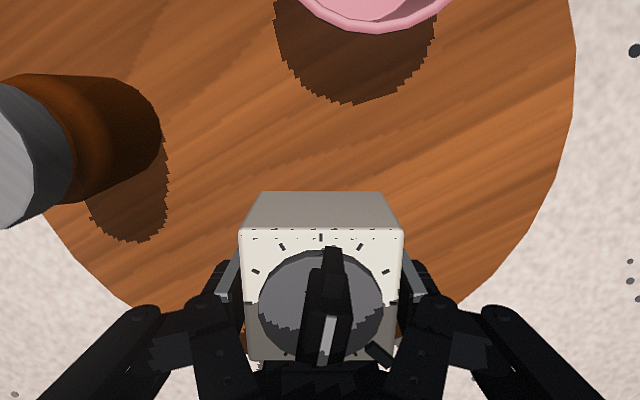

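Held with the opening at 63.6 mm. Now lift and carry towards the stand.

Call:
servo_tool:
  motion:
    - [[0,0,-10,0,0,0],[0,0,-20,0,0,0],[0,0,-35,0,0,0],[0,0,-40,0,0,0],[0,0,-40,0,0,0]]

```text
time: 5.0
ee_pos: [0.5121, -0.2142, 0.2104]
tcp_rot: [-180.0, -0.0, 72.8]
wrist_force: [1.4, -0.3, -2.8]
opening: 0.0633
```

Call:
servo_tool:
  motion:
    - [[25,-6,-5,0,0,0],[35,-8,0,0,0,0],[40,-9,0,0,0,0],[40,-9,0,0,0,0],[40,-9,0,0,0,0]]

```text
time: 5.5
ee_pos: [0.5265, -0.0289, 0.2142]
tcp_rot: [-180.0, 0.0, 72.7]
wrist_force: [0.8, 0.4, -3.0]
opening: 0.0632
```

Call:
servo_tool:
  motion:
    - [[40,-9,0,0,0,0],[40,-9,0,0,0,0],[30,-6,0,0,0,0],[19,-3,0,0,0,0],[0,0,0,0,0,-0.1]]

```text
time: 6.0
ee_pos: [0.5391, 0.1033, 0.2138]
tcp_rot: [-180.0, -0.0, 78.7]
wrist_force: [-0.7, -0.8, -2.6]
opening: 0.0633
```

Call:
servo_tool:
  motion:
    - [[0,0,0,0,0,-0.12],[0,0,0,0,0,-0.12],[0,0,0,0,0,-0.12],[0,0,0,0,0,0],[0,0,0,0,0,0]]

```text
time: 6.5
ee_pos: [0.5392, 0.1009, 0.214]
tcp_rot: [-180.0, 0.0, 98.9]
wrist_force: [0.4, -0.5, -3.1]
opening: 0.0633
```

Run:
```python
from h import *
p=bot.camera("wrist");save(p,"w5.png")
P,R,o=pose();print(o["time"],P,o["tcp_rot"],o["opening"],o["wrist_force"])
for d in bot.look_for(p,"stand"): print(d)
```

```text
6.55 [0.53923559 0.10080698 0.21394617] [-1.79994462e+02 -2.57865414e-04  9.89180376e+01] 0.06359852938194491 [-0.3201143   1.3301287  -2.71090043]
{'rect': [277.4, 1.8, 99.5, 93.6], 'confidence': 0.89}
{'rect': [114.9, 0.3, 104.6, 80.5], 'confidence': 0.83}
{'rect': [431.6, 0.8, 174.0, 123.3], 'confidence': 0.63}
```

View pics/w5.png

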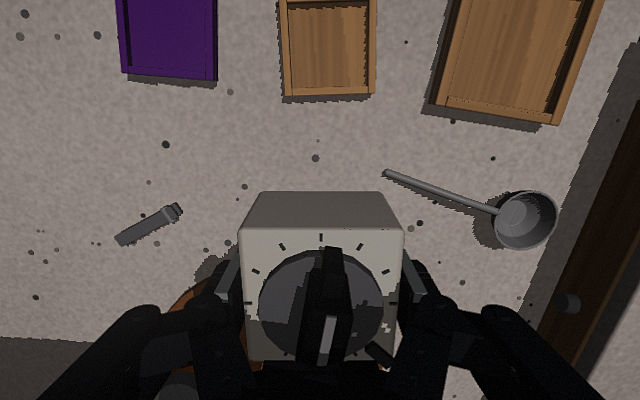

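The stand (smaller wooden tray) is at (328,48) and the large wooden one is at (520,60). I move closer and measure.

Call:
servo_tool:
  motion:
    - [[15,0,0,0,0,0],[20,0,0,0,0,0],[10,0,0,0,0,0],[0,0,0,0,0,0],[0,0,0,0,0,0]]

```text
time: 7.1
ee_pos: [0.5321, 0.1455, 0.2138]
tcp_rot: [-180.0, 0.0, 99.1]
wrist_force: [-0.8, 0.1, -3.5]
opening: 0.0634
```

Run:
```python
from h import *
p=bot.camera("wrist");save(p,"w6.png",(250,10,150,150),5)
P,R,o=pose();print(o["time"],P,o["tcp_rot"])
im=cv2.cvtColor(p["color"],cv2.COLOR_RGB2HSV);print(im[100,325],im[150,250])
m=((im[:,:,1]>70)&(im[:,:,0]<25)).astype(np.uint8)
m=cv2.morphologyEx(m,cv2.MORPH_OPEN,np.ones((3,3)))
n,l,s,c=cv2.connectedComponentsWithStats(m)
for i in range(1,n):
    if s[i,4]>800:
        print(s[i],c[i].round())
        cs,_=cv2.findContours((l==i).astype(np.uint8),cv2.RETR_EXTERNAL,cv2.CHAIN_APPROX_NONE)
        h=cv2.convexHull(max(cs,key=cv2.contourArea))[:,0]
        W=np.array([atz(p,u,v,.016)[:2] for u,v in h])
        print("  ",cv2.minAreaRect((W*1000).astype(np.float32)))
```

```text
7.15 [0.53219134 0.14512018 0.21379336] [-1.79996330e+02  1.53872706e-02  9.91043882e+01]
[ 15 135 125] [ 11  28 157]
[  424    15   174   157 19135] [507.  92.]
   ((696.2679443359375, 244.13815307617188), (126.40352630615234, 134.17489624023438), 89.8128433227539)
[ 281   47   94   97 8568] [328.  94.]
   ((528.1675415039062, 217.4595184326172), (86.08261108398438, 85.88835906982422), 10.820462226867676)
[ 544  146   96  225 9722] [601. 262.]
   ((866.1046142578125, 78.49807739257812), (73.10657501220703, 283.19647216796875), 0.06581545621156693)
[ 161  366   39   34 1032] [180. 385.]
   ((392.58154296875, -164.5572509765625), (50.95941925048828, 56.5740966796875), 9.953756332397461)
```

View pics/w6.png

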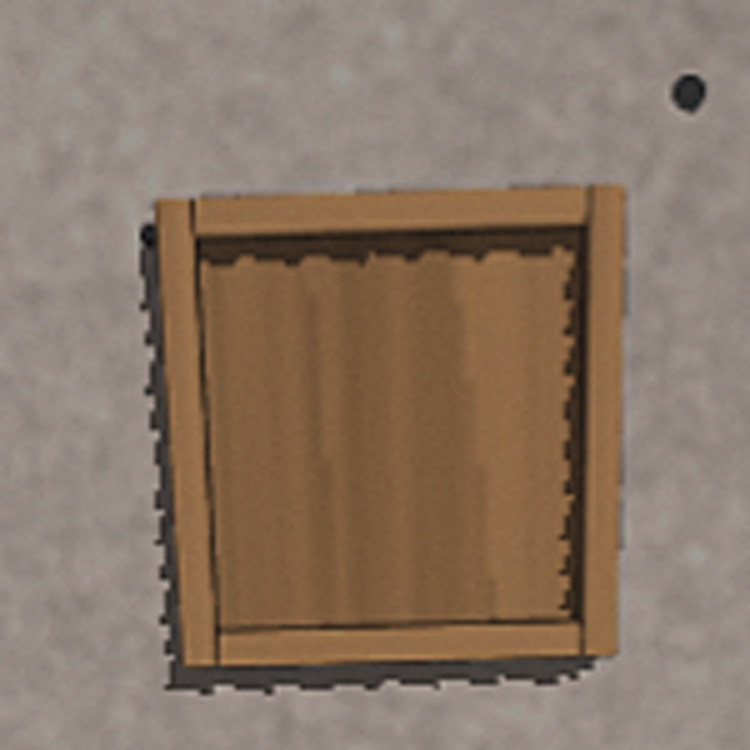

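Call:
servo_tool:
  motion:
    - [[22,3,20,0,0,-0.03],[25,2.5,30,0,0,0],[17,1.5,30,0,0,0],[8,0,20,0,0,0],[0,0,0,0,0,0]]

```text
time: 7.65
ee_pos: [0.5246, 0.2171, 0.1106]
tcp_rot: [-179.7, 0.1, 100.9]
wrist_force: [-0.4, -0.1, -2.9]
opening: 0.0632
```

Run:
```python
from h import *
go(.5282,.2175,.0436,100.8)
p=bot.camera("wrist");save(p,"w7.png");q=bot.camera("scene");save(q,"s7.png",(310,100,130,110),5)
```

```text
shift [-0.2  3.9 67. ] turn z 0.001 rad yaw 100.86 t 7.65 q6 101.6
```

View pics/w7.png

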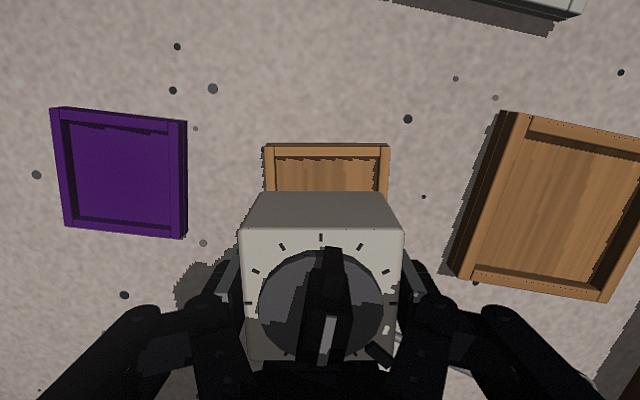

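View pics/s7.png

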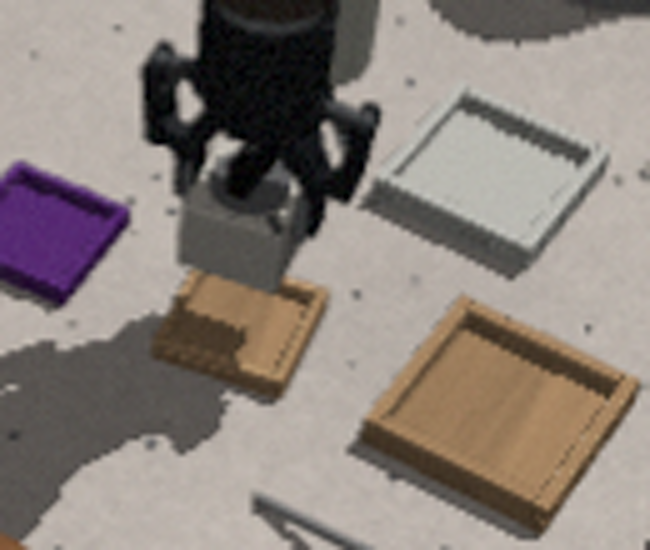

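Call:
servo_tool:
  motion:
    - [[0,4,15,0,0,0],[0,0,15,0,0,0],[0,0,10,0,0,0],[0,0,2,0,0,0],[0,0,0,0,0,0]]

```text
time: 8.25
ee_pos: [0.5298, 0.2178, 0.0712]
tcp_rot: [-179.9, 0.0, 100.8]
wrist_force: [-0.1, 0.5, -3.4]
opening: 0.0632
```

Run:
```python
from h import *
p=bot.camera("wrist");save(p,"w8.png")
go(.5282,.2175,.0436,100.8)
im=cv2.cvtColor(p["color"],cv2.COLOR_RGB2HSV)
```

```text
shift [-0.2 -2.  28.3] turn z 0.000 rad yaw 100.82 t 8.3 q6 101.5
```

View pics/w8.png

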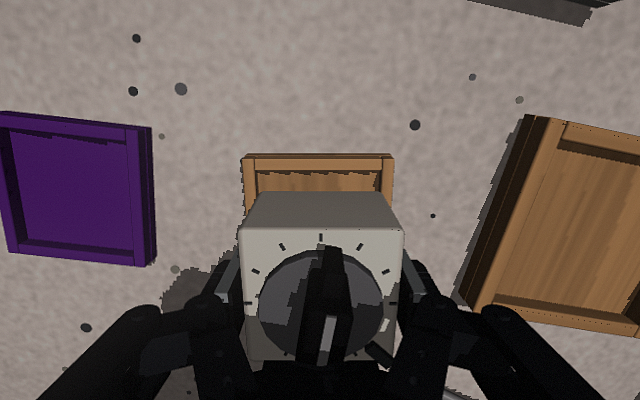

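Call:
servo_tool:
  motion:
    - [[0,-1.8,6,0,0,0],[0,0,6,0,0,0],[0,0,5,0,0,0],[0,0,4,0,0,0],[0,0,0,0,0,0]]

```text
time: 8.8
ee_pos: [0.528, 0.2176, 0.0499]
tcp_rot: [-179.9, 0.0, 100.8]
wrist_force: [-0.1, -0.1, -3.1]
opening: 0.0634
```

Run:
```python
from h import *
go(.5282,.2175,.0436,100.8);print(bot.get_obs()["wrist_force"])
```

```text
shift [-0.2  0.2  6.3] turn z 0.001 rad yaw 100.83 t 8.8 q6 101.6
[-0.07224003 -0.06716368 -3.11482988]
```

Underside is now about 3 mm below the rim with no contact. Down the last 6 mm gently.

Call:
servo_tool:
  motion:
    - [[0,0,2,0,0,0],[0,0,2,0,0,0],[0,0,1.5,0,0,0],[0,0,0.8,0,0,0],[0,0,0,0,0,0]]

```text
time: 9.3
ee_pos: [0.5283, 0.2178, 0.0444]
tcp_rot: [-180.0, 0.0, 100.8]
wrist_force: [-0.5, 0.2, -3.6]
opening: 0.0637
```

Run:
```python
from h import *
go(.5282,.2175,.0436,100.8);print(bot.get_obs()["wrist_force"])
```

```text
shift [-0.2 -0.2  0.8] turn z 0.001 rad yaw 100.83 t 9.3 q6 101.6
[-0.52211459  0.23308826 -3.55594645]
```

Call:
servo_tool:
  motion:
    - [[0,0,0.8,0,0,0],[0,0,0.5,0,0,0],[0,0,0.3,0,0,0],[0,0,0,0,0,0]]

```text
time: 9.7
ee_pos: [0.5285, 0.2178, 0.0436]
tcp_rot: [180.0, -0.0, 100.8]
wrist_force: [-3.2, -1.3, 5.6]
opening: 0.0634
```

Run:
```python
from h import *
go(.5282,.2175,.0436,100.8);print(bot.get_obs()["wrist_force"])
```

```text
shift [-0.2 -0.3  0. ] turn z 0.000 rad yaw 100.83 t 9.7 q6 101.6
[-3.1664336  -1.29434308  5.59155938]
```

Contact on the floor: the vertical force changed by about 9 N. Releasing and rising.

Call:
servo_tool:
  motion:
    - [[0,0,0,0,0,0],[0,0,0,0,0,0],[0,0,0,0,0,0],[0,0,0,0,0,0],[0,0,0,0,0,0]]
  gripper: 80

```text
time: 10.2
ee_pos: [0.5283, 0.2178, 0.0428]
tcp_rot: [-180.0, -0.0, 100.8]
wrist_force: [0.4, -0.2, -0.4]
opening: 0.0799
```

Call:
servo_tool:
  motion:
    - [[0,0,-10,0,0,0],[0,0,-20,0,0,0],[0,0,-30,0,0,0],[0,0,-30,0,0,0],[0,0,-30,0,0,0]]

```text
time: 10.7
ee_pos: [0.5282, 0.2177, 0.165]
tcp_rot: [180.0, -0.0, 100.8]
wrist_force: [0.5, 0.8, 0.5]
opening: 0.0798
```

Call:
servo_tool:
  motion:
    - [[-30,0,-20,0,0,0],[-30,0,-10,0,0,0],[-10,0,0,0,0,0],[0,0,0,0,0,0]]

```text
time: 11.1
ee_pos: [0.5418, 0.1481, 0.1934]
tcp_rot: [180.0, -0.0, 100.7]
wrist_force: [-0.1, -0.3, -0.9]
opening: 0.0795
```

Run:
```python
from h import *
p=bot.camera("wrist");save(p,"w9.png",(220,20,200,180),4)
P,R,o=pose();print(o["time"],P,o["tcp_rot"],o["opening"])
for r in bot.look_for(p,"timer"):print(r)
for r in bot.look_for(p,"timer_knob"):print(r)
```

```text
11.15 [0.54145457 0.14889408 0.19277135] [-1.79990334e+02 -1.74353699e-02  1.00756064e+02] 0.07991868521336776
{'rect': [280.6, 56.5, 82.7, 91.0], 'confidence': 0.82}
{'rect': [290.1, 58.3, 60.5, 77.4], 'confidence': 0.66}
```

View pics/w9.png

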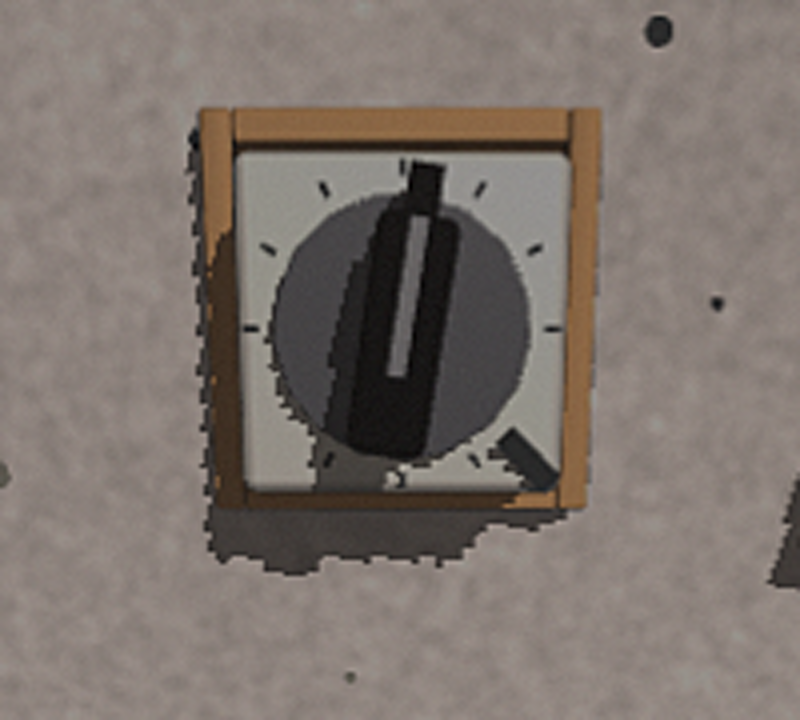

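Timer sits inside the stand with its outline within the walls. Next, the pointer and rib directions.

Run:
```python
from h import *
p=bot.camera("wrist")
f=lambda x,y:(220+x/4,20+y/4)
a=atz(p,*f(420,215),.089);b=atz(p,*f(397,378),.089)
print("line tip,axis",a,b,"yaw",np.degrees(np.arctan2(*(a-b)[[1,0]])))
e1=atz(p,*f(405,458),.063);
co=[atz(p,*f(*c),.057)[:2] for c in((237,153),(570,153),(563,487),(248,490))]
C=np.mean(co,0);print("centre",C,[round(np.degrees(np.arctan2(*(co[i]-co[j])[::-1])),1) for i,j in((1,0),(2,3),(0,3),(1,2))])
r1=atz(p,*f(508,438),.060);r2=atz(p,*f(545,480),.060)
n=atz(p,*f(427,165),.055)
print("rib yaw",np.degrees(np.arctan2(*((r1+r2)/2)[[1,0]]-C[[1,0]])) if 0 else np.degrees(np.arctan2(((r1+r2)/2)[1]-C[1],((r1+r2)/2)[0]-C[0])),"dist",np.hypot(*(((r1+r2)/2)[:2]-C)))
print("nose yaw",np.degrees(np.arctan2(n[1]-C[1],n[0]-C[0])),np.hypot(*(n[:2]-C)))
go(*C,.15)
```

```text
line tip,axis [0.52727148 0.23767258 0.089     ] [0.52844993 0.21131238 0.089     ] yaw 92.55973496630713
centre [0.52837831 0.21850964] [np.float64(10.8), np.float64(11.4), np.float64(100.7), np.float64(101.8)]
rib yaw -35.2464525391921 dist 0.03442063630045269
nose yaw 92.65220538049724 0.029372316888915635
shift [69.8  0.5 42.2] yaw 100.88 t 11.3 q6 94.6
```

Run:
```python
from h import *
p=bot.camera("wrist")
for X in((.5284,.2185,.089),(.5283,.2178,.089)):
    u,v=proj(p,X);print((u-220)*4,(v-20)*4)
```

```text
404.9393227619332 335.8641016992976
403.5709747484973 339.964646396279
```

Call:
servo_tool:
  motion:
    - [[25,0,0,0,0,0],[25,0,0,0,0,0],[20,0.5,0,0,0,0],[0,0,0,0,0,-0.148],[0,0,0,0,0,-0.148]]
  gripper: 40

```text
time: 11.85
ee_pos: [0.5282, 0.2194, 0.1923]
tcp_rot: [-179.9, -0.0, 118.3]
wrist_force: [-0.1, 0.3, 0.3]
opening: 0.0403
```

Call:
servo_tool:
  motion:
    - [[0,0,0,0,0,-0.148],[0,0,0,0,0,-0.148],[0,0,0,0,0,-0.148],[0,0,0,0,0,-0.148],[0,0,0,0,0,-0.148]]

```text
time: 12.35
ee_pos: [0.5284, 0.2187, 0.1924]
tcp_rot: [-180.0, -0.0, 160.6]
wrist_force: [0.6, 0.1, 0.2]
opening: 0.04
```

Call:
servo_tool:
  motion:
    - [[0,0,0,0,0,-0.148],[0,0,0,0,0,-0.148],[0,0,0,0,0,-0.148],[0,0,0,0,0,-0.148],[0,0,0,0,0,-0.148]]

```text
time: 12.85
ee_pos: [0.5284, 0.2187, 0.1924]
tcp_rot: [180.0, -0.0, -157.0]
wrist_force: [-0.3, 0.0, 0.5]
opening: 0.04
```

Call:
servo_tool:
  motion:
    - [[0,0,0,0,0,-0.148],[0,0,0,0,0,-0.148],[0,0,0,0,0,-0.148],[0,0,0,0,0,-0.148],[0,0,0,0,0,-0.148]]

```text
time: 13.35
ee_pos: [0.5284, 0.2186, 0.1924]
tcp_rot: [180.0, -0.0, -114.6]
wrist_force: [0.3, -0.3, -0.4]
opening: 0.0398
```

Call:
servo_tool:
  motion:
    - [[0,0,0,0,0,-0.148],[0,0,0,0,0,-0.148],[0,0,0,0,0,-0.1],[0,0,0,0,0,0],[0,0,0,0,0,0]]

```text
time: 13.85
ee_pos: [0.5286, 0.2184, 0.1926]
tcp_rot: [180.0, -0.0, -92.5]
wrist_force: [-0.5, -0.3, 0.9]
opening: 0.0403
```

Run:
```python
from h import *
p=bot.camera("wrist");save(p,"w10.png")
go(.5284,.2182,.086,272.6)
q=bot.get_obs();print(q["q"].round(1))
```

```text
shift [1.000e-01 2.000e-01 1.067e+02] turn z -0.088 rad yaw -92.46 t 13.9 q6 -65.1
[ 22.4   7.2   6.1  88.9   0.  -65.1]
```

View pics/w10.png

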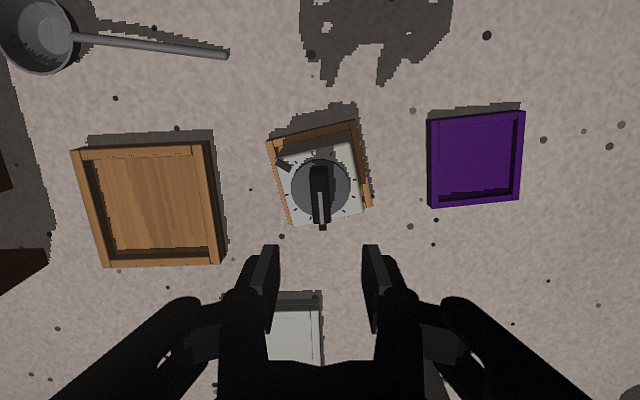

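Run:
```python
from h import *
p=bot.camera("wrist");save(p,"w11.png",(260,130,120,110),6)
```

```text
(no output)
```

View pics/w11.png

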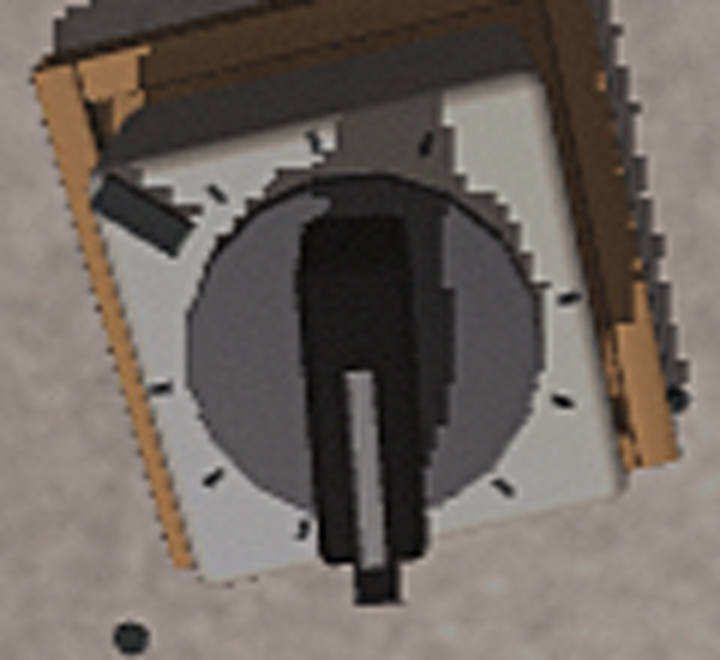

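Call:
servo_tool:
  motion:
    - [[0,0,25,0,0,-0.085],[0,0,30,0,0,0],[0,0,25,0,0,0],[0,0,16,0,0,0],[0,0,10,0,0,0]]

```text
time: 14.45
ee_pos: [0.5282, 0.2177, 0.0853]
tcp_rot: [179.9, -0.0, -87.5]
wrist_force: [-0.4, -0.2, -1.4]
opening: 0.0399
```

Call:
servo_tool:
  motion:
    - [[0,0,0,0,0,0],[0,0,0,0,0,0],[0,0,0,0,0,0],[0,0,0,0,0,0],[0,0,0,0,0,0]]
  gripper: 5
  newtons: 50

```text
time: 14.95
ee_pos: [0.5291, 0.218, 0.0876]
tcp_rot: [-179.9, 0.0, -87.5]
wrist_force: [-0.5, 0.1, 0.8]
opening: 0.0126
```

Run:
```python
from h import *
go(.5284,.2182,.086,272.6)
o=bot.get_obs();print(o["q"].round(1),o["opening"],o["wrist_force"],o["torque"])
p=bot.camera("wrist");save(p,"w12.png")
```

```text
shift [-0.2  0.7  1.6] turn z -0.001 rad yaw -87.46 t 14.95 q6 -70.1
[ 22.4   7.9  -4.7  77.3   0.  -70.1] 0.012564594063654792 [-0.54590979  0.10102609  0.7713854 ] [ 0.02474995  0.0828916  -0.03178244]
```

View pics/w12.png

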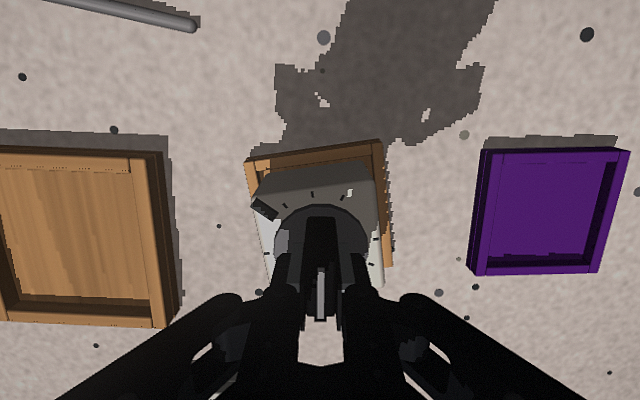

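Bar gripped: opening 12.6 mm, small wrist forces. Turning clockwise, which is positive tool z.

Call:
servo_tool:
  motion:
    - [[0,0,0,0,0,0.05],[0,0,0,0,0,0.1],[0,0,0,0,0,0.1],[0,0,0,0,0,0.1],[0,0,0,0,0,0.1]]

```text
time: 15.5
ee_pos: [0.5296, 0.2179, 0.0876]
tcp_rot: [-179.9, 0.1, -113.5]
wrist_force: [1.7, -0.1, 0.1]
opening: 0.0128
```

Run:
```python
from h import *
o=bot.get_obs();print(o["ee_pos"],o["tcp_rot"],o["opening"],o["wrist_force"],o["torque"])
p=bot.camera("wrist");save(p,"w13.png",(200,100,240,220),3)
```

```text
[0.52959258 0.2179162  0.08761539] [-1.79901326e+02  5.52357670e-02 -1.13477850e+02] 0.01281034483833156 [ 1.66878456 -0.06231619  0.06699559] [-0.06646002 -0.45537387  0.07360777]
```

View pics/w13.png

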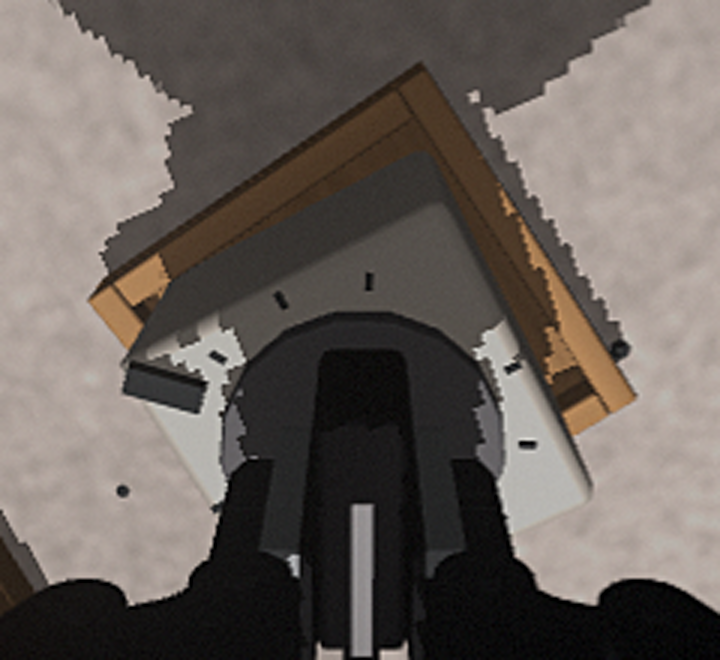

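The timer has twisted about 9–10° and its corners are now on the walls, as expected. Continuing.

Call:
servo_tool:
  motion:
    - [[0,0,0,0,0,0.1],[0,0,0,0,0,0.1],[0,0,0,0,0,0.1],[0,0,0,0,0,0.1],[0,0,0,0,0,0.1]]

```text
time: 16.05
ee_pos: [0.5295, 0.2178, 0.0876]
tcp_rot: [-179.9, 0.1, -142.0]
wrist_force: [2.0, -1.7, 1.7]
opening: 0.0132
```

Call:
servo_tool:
  motion:
    - [[0,0,0,0,0,0.1],[0,0,0,0,0,0.1],[0,0,0,0,0,0.1],[0,0,0,0,0,0.1],[0,0,0,0,0,0.1]]

```text
time: 16.55
ee_pos: [0.5295, 0.2175, 0.0876]
tcp_rot: [-179.9, 0.1, -170.7]
wrist_force: [1.5, -2.6, 2.0]
opening: 0.0129
```

Call:
servo_tool:
  motion:
    - [[0,0,0,0,0,0.1],[0,0,0,0,0,0.1],[0,0,0,0,0,0.1],[0,0,0,0,0,0.1],[0,0,0,0,0,0.1]]

```text
time: 17.05
ee_pos: [0.5294, 0.2172, 0.0877]
tcp_rot: [-180.0, 0.1, 160.7]
wrist_force: [1.5, -5.5, 2.5]
opening: 0.0128
```

Call:
servo_tool:
  motion:
    - [[0,0,0,0,0,0.1],[0,0,0,0,0,0.1],[0,0,0,0,0,0.1],[0,0,0,0,0,0]]

```text
time: 17.45
ee_pos: [0.5294, 0.2172, 0.0877]
tcp_rot: [-180.0, 0.1, 143.5]
wrist_force: [2.1, -4.5, 2.1]
opening: 0.0126
```

Run:
```python
from h import *
o=bot.get_obs();print(o["time"],o["ee_pos"],o["tcp_rot"],o["opening"],o["wrist_force"],o["torque"])
p=bot.camera("wrist");save(p,"w14.png",(200,100,240,220),3)
```

```text
17.45 [0.5293729  0.21719269 0.08765468] [-1.79997834e+02  1.07199376e-01  1.43525959e+02] 0.01264192119991379 [ 2.11918723 -4.54949873  2.06218215] [-0.86223854 -0.3656455   0.04501311]
```

View pics/w14.png

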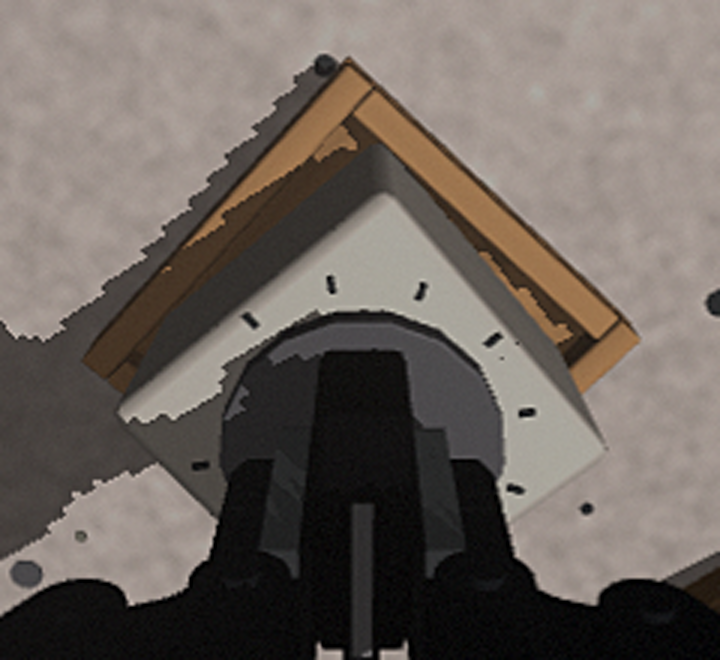

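Run:
```python
from h import *
p=bot.camera("wrist")
f=lambda x,y:atz(p,200+x/3,100+y/3,.057)
L,T,Rr=f(122,411),f(386,191),f(604,449)
y=lambda a,b:np.degrees(np.arctan2((b-a)[1],(b-a)[0]))
print(y(L,T),y(T,Rr),np.linalg.norm(T-L),np.linalg.norm(Rr-T),"tool",bot.get_obs()["tcp_rot"])
print("centre",((L+Rr)/2).round(4),"diag L-R yaw",y(L,Rr))
```

```text
94.27064112364424 3.570644310586213 0.060210015026928826 0.06072213086505819 tool [1.79980304e+02 1.01828974e-01 1.43740300e+02]
centre [0.528  0.2193 0.057 ] diag L-R yaw 48.67502910273393
```

Rib is at −41.1° and the pointer at about −36.4°, so 0.08 rad more. Then release, rise and check.

Call:
servo_tool:
  motion:
    - [[0,0,0,0,0,0.05],[0,0,0,0,0,0.033],[0,0,0,0,0,0],[0,0,0,0,0,0]]

```text
time: 17.95
ee_pos: [0.5295, 0.2174, 0.0876]
tcp_rot: [180.0, 0.1, 139.0]
wrist_force: [1.8, -4.5, 3.9]
opening: 0.013
```

Call:
servo_tool:
  motion:
    - [[0,0,0,0,0,0],[0,0,0,0,0,0],[0,0,0,0,0,0],[0,0,0,0,0,0]]
  gripper: 40

```text
time: 18.35
ee_pos: [0.5287, 0.218, 0.0868]
tcp_rot: [-180.0, -0.0, 138.9]
wrist_force: [-0.4, 0.2, 0.8]
opening: 0.0401
```

Call:
servo_tool:
  motion:
    - [[0,0,-15,0,0,0],[0,0,-25,0,0,0],[0,0,-30,0,0,0],[-20,0,-35,0,0,0],[-15,0,0,0,0,0]]

```text
time: 18.85
ee_pos: [0.5571, 0.1952, 0.1985]
tcp_rot: [179.6, 0.2, 138.9]
wrist_force: [0.9, -0.5, 0.5]
opening: 0.0397
```

Call:
servo_tool:
  motion:
    - [[0,0,0,0,0,0],[0,0,0,0,0,0],[0,0,0,0,0,0]]

```text
time: 19.15
ee_pos: [0.5545, 0.195, 0.1911]
tcp_rot: [-179.9, -0.1, 138.9]
wrist_force: [-0.7, -0.6, -0.0]
opening: 0.0399
```

Run:
```python
from h import *
o=bot.get_obs();print(o["time"],o["ee_pos"],o["tcp_rot"],o["opening"])
p=bot.camera("wrist");save(p,"w15.png",(240,90,150,130),5)
```

```text
19.15 [0.55453705 0.19499975 0.19111593] [-1.79924735e+02 -5.30573294e-02  1.38886025e+02] 0.039866784408706314
```

View pics/w15.png

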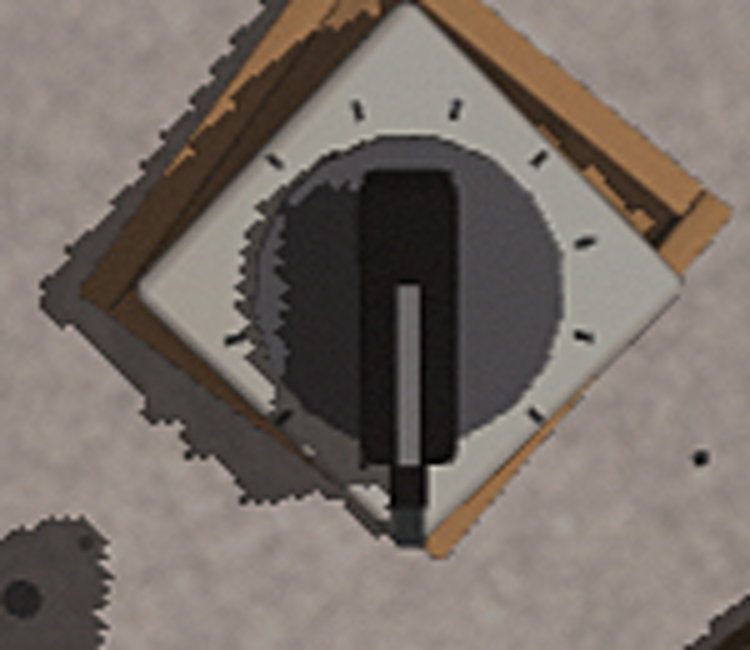

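Run:
```python
from h import *
p=bot.camera("wrist")
f=lambda x,y,z:atz(p,240+x/5,90+y/5,z)
y=lambda a,b:np.degrees(np.arctan2((b-a)[1],(b-a)[0]))
print("line",y(f(408,285,.089),f(409.5,462,.089)),"bar edges",y(f(359,190,.089),f(361,455,.089)),y(f(459,190,.089),f(459,455,.089)))
# edge midsections (away from rounding)
print("edgeTL",y(f(165,260,.057),f(385,28,.057)),"edgeTR",y(f(435,28,.057),f(660,258,.057)),"edgeBR",y(f(665,300,.057),f(450,520,.057)))
L,T,Rr=f(138,287,.057),f(410,1,.057),f(684,282,.057)
print("centre",(L+Rr)/2,np.linalg.norm(L-Rr),"diagLR",y(L,Rr))
im=p["color"]
q=bot.camera("scene");save(q,"s15.png",(210,90,260,200),3)
t=bot.camera("top");save(t,"t15.png",(170,120,300,160),2.6)
```

```text
line -40.562657409871555 bar edges -41.138651500946274 -40.49385205601302
edgeTL 94.10530551268256 edgeTR 4.641480681488329 edgeBR -83.71049709585841
centre [0.52871346 0.21941788 0.057     ] 0.08701339711375322 diagLR 49.42334012044471
```

View pics/s15.png

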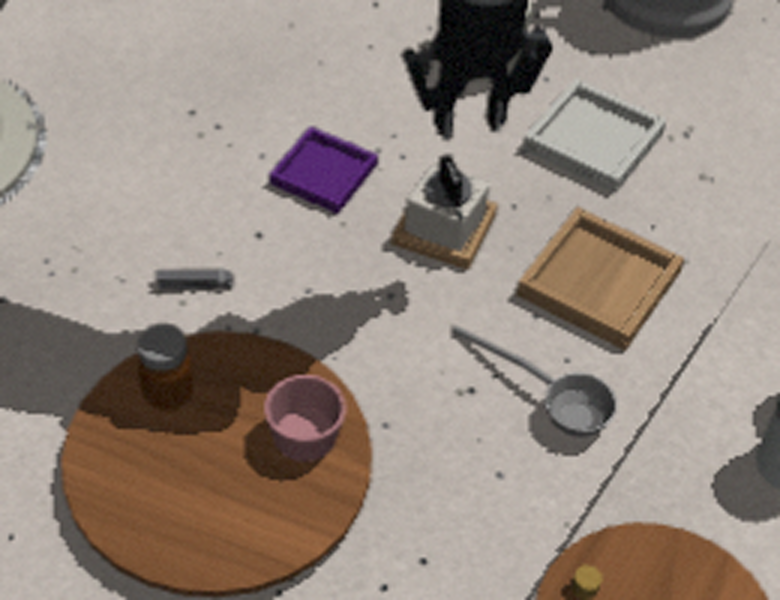

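Run:
```python
from h import *
from scipy.optimize import least_squares
p=bot.camera("wrist");im=cv2.resize(p["color"][90:220,240:390,::-1],None,fx=5,fy=5,interpolation=cv2.INTER_CUBIC)
def box(cx,cy,yaw,z,s=.032):
    a=np.radians(yaw);out=[]
    for i,j in((1,1),(1,-1),(-1,-1),(-1,1)):
        u,v=proj(p,(cx+s*(i*np.cos(a)-j*np.sin(a)),cy+s*(i*np.sin(a)+j*np.cos(a)),z));out.append([(u-240)*5,(v-90)*5])
    return np.array(out)
# points on TL,TR,BR edges -> perpendicular distance to fitted square edge lines
obs={0:[(165,260),(275,143),(385,28)],1:[(435,26),(545,140),(660,258)],2:[(660,303),(560,402),(470,495)]}
def line(P,Q,x): d=(Q-P)/np.linalg.norm(Q-P);return d[0]*(x[1]-P[1])-d[1]*(x[0]-P[0])
best=None
for perm in range(4):
    def f(v):
        B=box(v[0]/1000,v[1]/1000,v[2]+90*perm,v[3]/1000);
        return [line(B[(k)%4],B[(k+1)%4],x) for k in obs for x in obs[k]]
    for sgn in(1,):
        r=least_squares(f,[528.5,218,4.5,57])
        if best is None or r.cost<best[0]: best=(r.cost,perm,r.x)
print(best)
x=best[2];B=box(x[0]/1000,x[1]/1000,x[2]+90*best[1],.057).astype(int)
cv2.polylines(im,[B.reshape(-1,1,2)],True,(0,255,0),1);cv2.imwrite("pics/fit.png",im)
```

```text
(np.float64(11.847804599387931), 1, array([530.77824101, 218.25333386,  94.65416966,  46.72593205]))
```

View pics/fit.png

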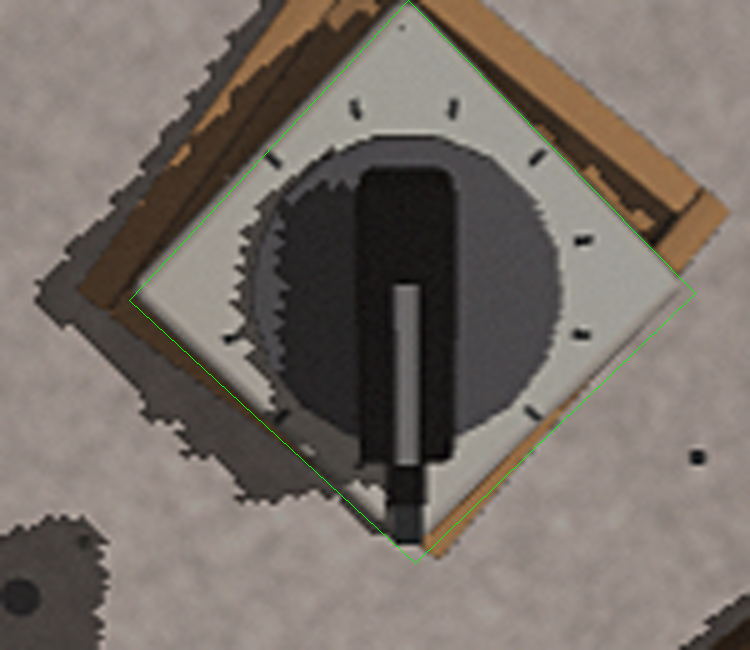

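View pics/t15.png

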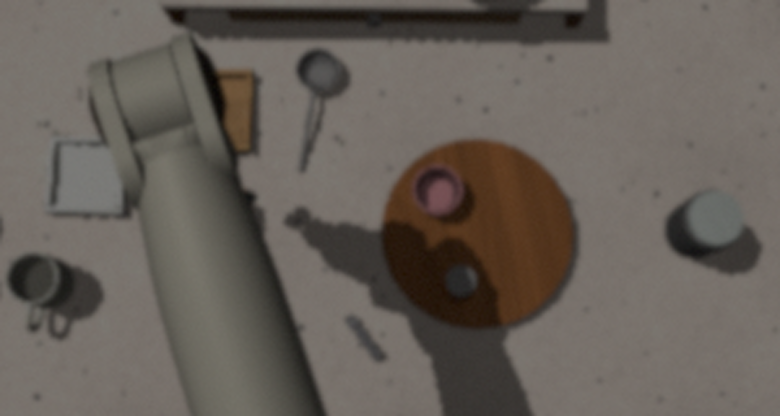

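Timer edge yaw is 4.65°, which puts the rib at −40.3° against a pointer at about −40.7°. It sits low and centred, and the bystanders look unmoved. Handing in.

Call:
servo_tool:
  motion:
    - [[0,0,0,0,0,0],[0,0,0,0,0,0],[0,0,0,0,0,0]]

```text
time: 19.7
ee_pos: [0.5552, 0.1949, 0.1919]
tcp_rot: [180.0, -0.0, 138.9]
wrist_force: [-0.0, -0.9, -0.7]
opening: 0.0401
```

Run:
```python
from h import *
print(bot.get_obs()["time"],bot.job_done())
```

```text
the job is handed in; nothing more can be done
19.7 None
```

I put the timer in the smaller wooden stand, released it, then turned the knob clockwise in one grip until the pointer reached the long rib. I handed the job in at 19.7 s; no verdict was reported.

**Pointer and placement:** The last pictures show the pointer at about −40.7° and the rib at about −40.3°, an error of roughly 0.01 rad, and the readings are good to about 0.03. The timer's centre is within 2–3 mm of the stand's, and it twisted about 6° in the stand while the knob turned, as expected. The arm is clear of everything.

**Bystanders:** The jar and ramekin are still standing on the turntable, and the strainer, clip, mug and canister look unmoved.

**Checks that disagreed:**
- **Height:** a rough free-height fit from one picture put the timer's top about 10 mm too low. I put this down to its rounded edges. The contact force at set-down and the apparent size both say it is down on the floor, but I made no direct measurement of tilt.
- **Edges:** one of the three edges I read differed from the others by about 2°, within my reading error.

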